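Seat the specimen holder in the stage corner and swing the clip over it

ROBOT

A 6-joint arm with a two-finger parallel gripper is mounted at the origin on the work surface. World frame = base frame: x ahead of the robot, y to its left, z up, the work surface at z = 0. Lengths are in m, angles in rad, forces in N, time in s.
With the tool pointing down it reaches from about 0.425 to 0.95 m from the base axis. Payload 3.5 kg.
Tool frame: the origin (TCP) lies at the very end of the fingers, on their centre line; the grasp point (between the pads) lies 19 mm behind it (grip_depth is the distance from the TCP to the grasp point, in m); x points along the fingers, z is the direction in which the jaws open and shut, and the axes are right-handed (so a half turn about x gives the same grasp; the last joint's range is limited). The gripper opens to 85 mm and grips with 20 to 120 N. Pads are 22 mm wide; open, the fingers measure 114 mm over their backs; the gripper's body (76 mm by 85 mm) begins 54 mm behind the grasp point. The pads swing forward as they close: fully open they stand 13 mm farther back than shut.
Start: joints at [0.961, 0.286, 1.577, -0, 1.279, -0.15], TCP at [0.3, 0.605, 0.231] pointing down, gripper open.
Joint ranges: [-2.77, 2.77], [-0.9, 2.22], [0.21, 2.48], [-1.53, 4.67], [0.24, 2.81], [-2.84, 2.84]. Speed limits (rad/s): [2.79, 2.79, 3.14, 3.14, 3.14, 3.14].

INTERFACE

Orientations are given as a unit quaternion [x, y, z, w].
In Python, from plant import get_state, read_camera, calibration, sign_off, recognise, grip_depth gives the robot as it stands. The module is installed in compiled form; this text tells all that it offers.
- The arm moves only by the tool servo_tool, never from a script. Its argument "deltas" is a list that holds one entry, the list of rows, each a list of 4 numbers: the shift along the world's x, y, z scaled (see below), then the turn about the world's z scaled (see below). In form: [[[tx, ty, tz, spin], ...]]. A call has exactly 5 rows; each row is the pose to reach, as a shift and turn from the pose commanded when the call began; what a row does not reach only later rows make up. The controller multiplies each number of a shift by 10 cm and each number of a turn by 90 degrees. A row lasts 1/10 s, in which the tool goes at most 50 mm and 8.59 degrees, less where a joint would pass 70% of its speed; a pose out of reach is approached as far as the arm can. A call with a number of a shift or a turn outside -1 to 1 is refused whole. A call with a gripper value outside its range is refused whole. "claw" is the gripper's target within -1 to 1 (fully open at 1, half-way at 0, shut at -1), set as the call begins (left out, the last holds). The fingers move at their own pace and stop on an object; "force" is the grip in N (left out, the last holds). Time passes only in rows, so rows that repeat a pose let the fingers close, or fill a call up. It gives the time, the measured TCP pose, the force and the opening at its end, in the units of the state.
- get_state(): the state, without advancing time (a new reading comes with each control period).
- read_camera(name): name is "side" or "top" or "wrist"; returns the picture (400x640x3 uint8, blue, green, red); there is no depth.
- calibration(name): a dict with "intrinsics" (3x3 intrinsics, pixels), "R" (3x3) and "t" (3): a world point X has camera coordinates R X + t; the wrist camera has in their place "T_tool_cam" (4x4, takes a point from camera to tool coordinates, whose origin is the TCP and whose axes are the tool frame's). Camera axes: x right, y down, z forward; pixel columns grow to the right and rows downward; lengths in m; the calibration is good to about 2 mm. A picture is of the moment at which its call begins: read the wrist's pose just before it. calibration takes no time and is no camera call.
- sign_off(): hands the job in, once; it reports no verdict.
Trained networks look in the newest picture that a camera, given by its name, has taken for a name from the list of things; names that differ only in an ending like _2 or _b are one class to them, and where a whole thing is asked for, a point or a joint stands for the part that bears it (a point fixed in the world has none). Each returns a list of dicts, best first, with "p" (0 to 1); they miss things now and then, are a little off and sometimes report something else, mostly with a low value. They report only what shows in the picture. A call takes as long as a camera call. They do not tell look-alikes from the thing itself.
- recognise(camera, query): "at" ([x, y, z] in m, in world coordinates, good to about 4 mm: the middle of the surface that is visible of it).
The state is a dict: "time": time; "qpos": joint angles; "dq": joint speeds; "joint_efforts": joint torques, N m; "eef_pos": TCP position; "tcp_rot": TCP orientation; "contact_force": force on the tool from outside, world axes, zero at the start; "wrist_torque": the same for the moment, N m; "opening": opening from 0.0 (shut) to 1.0 (fully open).
Only numpy, scipy, OpenCV 4.12 (cv2) and the standard library are available. Lean on these libraries where they do the work, as an engineer would, in place of code of your own. Each camera call takes 0.05 s, during which the arm holds its last target. There are 200 camera calls.

TASK

On the white microscope stage, push the black specimen holder along the plate, without picking it up, until its long side lies flush against the long blue side rail and its end flush against the short blue end stop. Then push the steel stage clip round on its stud until its tip lies well over the seated holder, and leave it there. Leave the green puck, the screwdriver and the jar where they are.

Things in the scene. Friction and masses are not known exactly. Their poses are not given: they have to be found in the camera images.
- stage: White fixed microscope base plate, 300 x 280 mm (its x, y), 18 mm thick, on the bench; origin at the centre of its underside; its x axis points roughly away from the robot, y to the robot's left, z up ('stage' axes). Top smooth; the grey round insert is flush. A fixed black post collar (radius 24, 18 mm high above the plate) stands behind the end stop at stage x +117, y +60 mm.
- side_rail (a point): Middle of the side rail's face, at plate height: blue metal bar along stage x, 160 mm long, 14 mm high above the plate, 12 mm thick, fixed; its face, looking to stage -y, lies at stage y = +70 mm and runs from stage x = -78 to +82 mm.
- end_stop (a point): Middle of the end stop's face, at plate height: blue metal bar along stage y, 57 mm long, 14 mm high above the plate, 12 mm thick, fixed; its face, looking to stage -x (the robot), lies at stage x = +70 mm and runs from stage y = +25 mm to the side rail.
- corner (a point): Inner corner where the faces of side rail and end stop meet, at the height of the plate's top (18 mm above the bench); stage axes. The holder is seated when its centre is 30 mm to the -x and 20 mm to the -y side of this point with its x axis along the stage's.
- holder: Specimen holder: loose black block, 60 mm (its x) x 40 mm (its y) x 22 mm high, round amber sample on top, standing on the plate; 0.11 to 0.23 kg; origin at the centre of its underside. It starts on the robot's side of the plate, away from both stops, its x axis turned up to 23 degrees from the stage's; it slides when pushed.
- clip (a joint): Angle (rad) of the steel clip about its upright stud, growing anticlockwise seen from above. At 0 its blade points 60 degrees clockwise of stage +x, at 1.047 along stage +x, at 2.618 along stage +y (over the middle of the seated holder); hard end at 2.818. Starts between 0 and 1.2. It turns stiffly (0.05 N m) and stays where it is left.
- clip_pivot (a point): On the stud's axis, half-way through the blade's thickness, 25.5 mm above the plate (43.5 mm above the bench), at stage x +40, y -65 mm. The stud below has radius 6 mm; a knurled knob of radius 8.5 mm reaches to 36 mm above the plate.
- clip_tip (a point): End of the clip's rounded tip, on its underside. The blade is straight and level, 110 mm from stud axis to tip, 14 mm wide, 3 mm thick, its underside 24 mm above the plate, so it passes 2 mm over the holder and clear above the rails.
- puck: Bystander: green resin puck, radius 15, height 20 mm, standing on the plate on the far side of the side rail from the holder; origin at the centre of its underside.
- driver: Bystander: red-handled screwdriver about 170 mm long, lying on the bench beside the stage on its -y side.
- jar: Bystander: amber jar with black cap, radius 22, height 55 mm, on the bench beside the stage on its +y side; origin at the centre of its underside.
Things that resemble listed ones, but are neither listed nor needed, are in the scene too. Leave any purple look-alike of the holder alone.

How it is judged:
On the way, in this order (a step that is already met when the one before it is completed fails the run):
1. the holder is seated flush against side rail and end stop (x of holder in the frame of corner between -0.033 and -0.027 m and y of holder in the frame of corner between -0.023 and -0.017 m and angle between the x axis of holder and the x axis of stage, either way round below 0.05 rad and z of holder in the frame of corner between -0.004 and 0.004 m), for 0.2 s.
2. the clip's tip is over the seated holder (all of step 1 and x of clip_tip in the frame of holder between -0.026 and 0.026 m and y of clip_tip in the frame of holder between -0.02 and 0.02 m), for 0.2 s.
At the end, for the whole second after the job is handed in: The holder lies flat on the plate, within 3 mm of both the side rail and the end stop and within 0.05 rad of square; the clip's tip is over the holder (within 26 mm of its centre along its length and inside its 40 mm width); both are at rest (all of step 2 and linear speed of holder below 0.01 m/s and velocity of joint clip between -0.05 and 0.05 rad/s); the robot touches nothing.
It fails at once if the holder is lifted off the plate, tipped or pushed off it (z of holder in the frame of corner above 0.006 m or z of holder in the frame of corner below -0.006 m or angle between holder's own z axis and vertical above 0.15 rad).
It fails at once if the green resin puck is moved by more than 15 mm or knocked over (distance of puck from where it was at the start of the episode above 0.015 m or angle between puck's own z axis and vertical above 0.3 rad).
It fails at once if the screwdriver is moved by more than 15 mm (distance of driver from where it was at the start of the episode above 0.015 m).
It fails at once if the jar is moved by more than 15 mm or knocked over (distance of jar from where it was at the start of the episode above 0.015 m or angle between jar's own z axis and vertical above 0.3 rad).
It also fails if it takes over 58 s, if anything falls off the work surface, if the arm or the gripper's body presses on something with over 40 N, if the wrist force passes 120 N, or if a joint passes its speed limit or range.

## Working session

There is one attempt and no reset: what is moved stays moved. The work goes in short steps, Python scripts to look and compute and a tool call to move; the robot and the scene stay as the last step left them, time stands still between calls to the robot, and variables do not carry over. Pictures are saved under pics/ and viewed, about 8 in all and at most 12, crops included, and the job is handed in when it is done.

Besides the shell and the picture viewer there is one more tool, called after "Request:" as name(argument=value, ...) on one line, values as JSON. servo_tool: Moves the arm, as the interface text tells. Its arguments: {"type":"object","properties":{"deltas":{"type":"array"},"claw":{"type":"number"},"force":{"type":"number"}},"required":["deltas"]}

```bash
mkdir -p pics; ls
cat > h.py <<'E'
import numpy as np,cv2
from plant import *
def proj(cam,X):
    c=calibration(cam);p=np.array(c["R"])@np.array(X,float)+np.array(c["t"]);q=np.array(c["intrinsics"])@p;return q[:2]/q[2]
def unproj(cam,uv,z):
    c=calibration(cam);R=np.array(c["R"]);t=np.array(c["t"])
    d=R.T@np.linalg.solve(np.array(c["intrinsics"]),[uv[0],uv[1],1.]);o=-R.T@t
    return o+d*(z-o[2])/d[2]
E
python3 - <<'E'
from h import *
s=get_state();print(s)
for c in("top","side"):
    im=read_camera(c);cv2.imwrite(f"pics/{c}0.png",im)
    for q in("stage","holder","clip","clip_tip","clip_pivot","puck","driver","jar"):
        try:print(c,q,[(np.round(r["at"],3).tolist(),round(r["p"],2)) for r in recognise(c,q)[:3]])
        except Exception as e:print(c,q,e)
    k=calibration(c);print(np.round(-np.array(k["R"]).T@np.array(k["t"]),3))
E
```

```text
pics
{'time': 0.0, 'qpos': array([ 9.60989539e-01,  2.87126119e-01,  1.57817664e+00,  9.99076388e-06,
        1.27858411e+00, -1.50031291e-01]), 'dq': array([-0.00021543,  0.00111225,  0.00030342, -0.00031444, -0.00140161,
       -0.00102517]), 'joint_efforts': array([ 1.34750095e-03, -4.05986094e+01, -2.92624068e+01, -1.14464724e-04,
        5.93684745e-03,  9.98336560e-06]), 'eef_pos': array([0.29914173, 0.6043669 , 0.22997373]), 'tcp_rot': array([-0.37322761,  0.60152694,  0.37259391,  0.60003356]), 'contact_force': array([-0.43419984, -0.60148726,  0.02450225]), 'wrist_torque': array([-0.01313426,  0.00313893,  0.03444536]), 'opening': 0.9986349024860767}
top stage [([0.552, -0.004, 0.019], 0.6)]
top holder [([0.427, 0.247, 0.023], 0.79), ([0.398, -0.252, 0.021], 0.76), ([0.506, -0.018, 0.039], 0.61)]
top clip [([0.636, -0.101, 0.042], 0.57), ([0.554, -0.001, 0.018], 0.19)]
top clip_tip [([0.633, -0.099, 0.046], 0.66)]
top clip_pivot [([0.555, -0.005, 0.021], 0.86)]
top puck [([0.545, 0.105, 0.034], 0.7)]
top driver [([0.555, -0.234, 0.021], 0.97)]
top jar [([0.533, 0.187, 0.058], 0.87)]
[0.441 0.021 0.845]
side stage [([0.534, 0.022, 0.017], 0.97)]
side holder [([0.328, 0.2, 0.023], 0.85), ([0.504, -0.015, 0.04], 0.69), ([0.393, -0.248, 0.025], 0.62)]
side clip [([0.631, -0.093, 0.045], 0.5)]
side clip_tip [([0.536, 0.03, 0.016], 0.74), ([0.625, -0.098, 0.042], 0.56)]
side clip_pivot [([0.534, 0.024, 0.016], 0.59)]
side puck []
side driver [([0.549, -0.23, 0.021], 0.73), ([0.531, 0.196, 0.051], 0.36)]
side jar [([0.532, 0.196, 0.051], 0.72)]
[0.244 0.418 0.584]
```

View pics/top0.png

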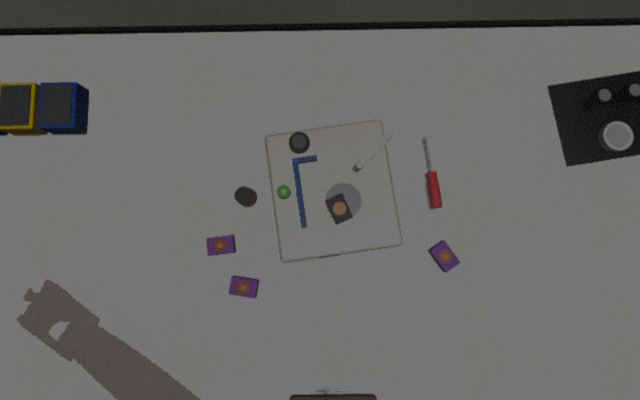

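View pics/side0.png

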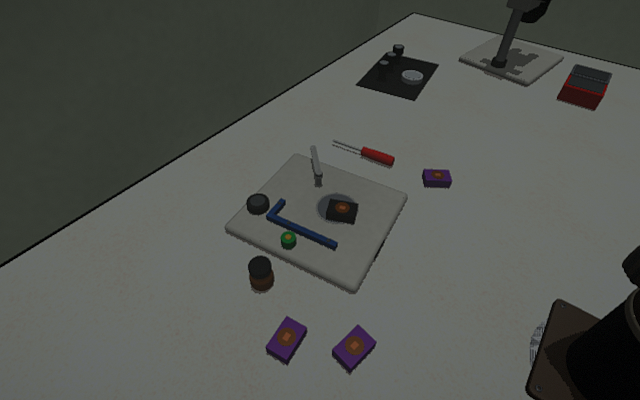

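Candidates for the holder are the black block with amber disc on the plate at top (339,208), and the purple look-alikes at (221,245), (244,287) and (445,256), all on the bench. The black one on the plate is the right one. The clip runs from the stud at (358,167) to the tip at (392,135).

```bash
cat >> h.py <<'E'
from scipy.optimize import least_squares
def stage_fit(cam,uvs,pts,x0=(0.553,-0.004,0.1)):
    # uvs pixels; pts stage xyz (z above bench)
    def S(p,q):
        c,s=np.cos(p[2]),np.sin(p[2]);return [p[0]+c*q[0]-s*q[1],p[1]+s*q[0]+c*q[1],q[2]]
    f=lambda p:np.ravel([proj(cam,S(p,q))-np.array(u) for u,q in zip(uvs,pts)])
    r=least_squares(f,x0);return r.x,r.fun
E
python3 - <<'E'
from h import *
from scipy.spatial.transform import Rotation as Ro
im=cv2.imread("pics/top0.png")
uv=[(265,136),(381,121),(402,243),(282,262)]
pt=[(.15,.14,.018),(.15,-.14,.018),(-.15,-.14,.018),(-.15,.14,.018)]
p,r=stage_fit("top",uv,pt);print("stage",p,np.round(r,1))
hsv=cv2.cvtColor(im,cv2.COLOR_BGR2HSV)
print(Ro.from_quat(get_state()["tcp_rot"]).as_matrix().round(3))
k=calibration("wrist");print(np.round(k["T_tool_cam"],3),k["intrinsics"])
c=im[100:280,240:440];cv2.imwrite("pics/c1.png",cv2.resize(c,None,fx=4,fy=4,interpolation=cv2.INTER_CUBIC)[:, :])
E
```

```text
stage [ 0.55031018 -0.00766568  0.13403987] [-1.5 -1.1  1.  -3.3  1.6  2.4 -1.2  1.6]
[[ 0.    -0.896  0.444]
 [ 0.     0.444  0.896]
 [-1.    -0.     0.   ]]
[[-0.    -0.284  0.959 -0.143]
 [-0.001 -0.959 -0.284  0.072]
 [ 1.    -0.001 -0.    -0.   ]
 [ 0.     0.     0.     1.   ]] [[295.85123114   0.         317.42891917]
 [  0.         295.85123114 203.69136742]
 [  0.           0.           1.        ]]
```

Request:
servo_tool(deltas=[[[0.2,-0.2,0.1,0],[0.4,-0.4,0.2,0],[0.6,-0.6,0.4,0],[0.7,-0.8,0.5,0],[0.8,-1,0.6,0]]], claw=-1)

```text
time: 1.4
eef_pos: [0.3803, 0.5041, 0.2922]
tcp_rot: [-0.373, 0.601, 0.373, 0.601]
contact_force: [-0.2, -0.8, -0.6]
opening: 0.142
```

Request:
servo_tool(deltas=[[[0.1,-0.2,0,0],[0.2,-0.4,0,0],[0.3,-0.6,0,0],[0.4,-0.8,0,0],[0.5,-1,0,0]]])

```text
time: 1.9
eef_pos: [0.4298, 0.4041, 0.2915]
tcp_rot: [-0.373, 0.601, 0.373, 0.601]
contact_force: [0.2, 0.8, 0.1]
opening: -0.0
```

Request:
servo_tool(deltas=[[[0.1,-0.2,0,0],[0.2,-0.4,0,0],[0.3,-0.6,0,0],[0.4,-0.8,0,0],[0.5,-1,0,0]]])

```text
time: 2.4
eef_pos: [0.4798, 0.3041, 0.2915]
tcp_rot: [-0.373, 0.601, 0.373, 0.601]
contact_force: [-0.6, 0.8, -0.7]
opening: 0.002
```

Request:
servo_tool(deltas=[[[0,-0.2,0,0],[0,-0.4,0,0],[0,-0.6,0,0],[0,-0.8,0,0],[0,-1,0,0]]])

```text
time: 2.9
eef_pos: [0.4794, 0.2041, 0.2915]
tcp_rot: [-0.373, 0.601, 0.373, 0.601]
contact_force: [0.8, 0.4, -0.5]
opening: -0.002
```

Request:
servo_tool(deltas=[[[0,-0.2,0,0],[0,-0.4,0,0],[0,-0.6,0,0],[0,-0.8,0,0],[0,-1,0,0]]])

```text
time: 3.4
eef_pos: [0.4794, 0.1041, 0.2915]
tcp_rot: [-0.373, 0.601, 0.373, 0.601]
contact_force: [-0.0, 0.7, 0.6]
opening: -0.002
```

Request:
servo_tool(deltas=[[[0.1,0.1,0,0.08],[0.2,0.2,0,0.17],[0.2,0.3,0,0.25],[0.2,0.4,0,0.33],[0.2,0.4,0,0.37]]])

```text
time: 3.9
eef_pos: [0.4995, 0.1457, 0.2914]
tcp_rot: [-0.53, 0.467, 0.531, 0.468]
contact_force: [1.1, -1.0, 0.5]
opening: -0.002
```

```bash
cat >> h.py <<'E'
from scipy.spatial.transform import Rotation as Ro
def wcam():
    s=get_state();T=np.eye(4);T[:3,:3]=Ro.from_quat(s["tcp_rot"]).as_matrix();T[:3,3]=s["eef_pos"]
    return T@np.array(calibration("wrist")["T_tool_cam"])
_cal=calibration
def setw(T):
    global calibration
    R=T[:3,:3].T;t=-R@T[:3,3];K=_cal("wrist")["intrinsics"]
    calibration=lambda n:dict(R=R,t=t,intrinsics=K) if n=="w" else _cal(n)
E
python3 - <<'E'
from h import *
T=wcam();np.save("T1.npy",T);im=read_camera("wrist");cv2.imwrite("pics/w1.png",im)
for q in("holder","clip_tip","clip"):print(q,[(np.round(r["at"],3).tolist(),round(r["p"],2)) for r in recognise("wrist",q)[:3]])
print(get_state()["eef_pos"],get_state()["time"])
E
```

```text
holder [([0.429, 0.248, 0.022], 0.97), ([0.504, -0.02, 0.04], 0.83), ([0.398, -0.248, 0.017], 0.83)]
clip_tip [([0.631, -0.097, 0.047], 0.78), ([0.501, -0.02, 0.038], 0.53)]
clip [([0.632, -0.098, 0.051], 0.86)]
[0.49947432 0.14486169 0.29139937] 4.1
```

View pics/w1.png

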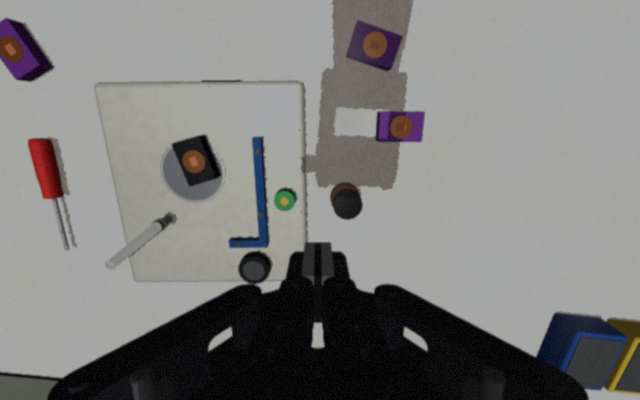

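Wrist view (up = −x, left = −y): the holder is at (197,160), the rail runs (258,137)–(265,246), the end stop is at (248,243), and the clip runs from stud (170,218) to tip (110,265). I'll take a closer crop to read the corners.

Run:
```python
from h import *
setw(np.load("T1.npy"));im=cv2.imread("pics/w1.png")
c=im[120:270,100:300];cv2.imwrite("pics/c2.png",cv2.resize(c,None,fx=4,fy=4,interpolation=cv2.INTER_CUBIC))
uv=[(97,84),(303,83),(307,281),(135,281)]
pt=[(-.15,-.14,.018),(-.15,.14,.018),(.15,.14,.018),(.15,-.14,.018)]
for i in ([0,1,2,3],[0,1,3]):
    p,r=stage_fit("w",[uv[j] for j in i],[pt[j] for j in i]);print(p,r.round(1))
```

```text
[ 0.55330994 -0.00282101  0.12733731] [-4.3 -1.8  3.7 -1.4  2.1  2.9 -1.3  3.4]
[ 0.55408248 -0.00197867  0.12736677] [-3.6 -1.1  4.3 -0.7 -0.8  3.8]
```

View pics/c2.png

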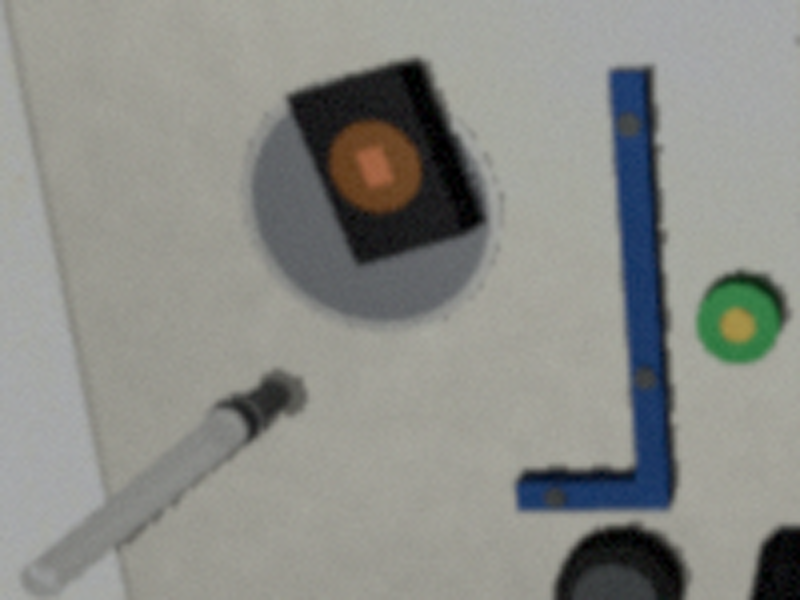

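Run:
```python
from h import *
setw(np.load("T1.npy"))
F=lambda a:[(100+x/4,120+y/4) for x,y in a]
uv=F([(612,72),(642,72),(638,481),(669,508),(518,508),(518,482)])
pt=[(-.078,.07,.032),(-.078,.082,.032),(.07,.07,.032),(.082,.082,.032),(.082,.025,.032),(.07,.025,.032)]
p,r=stage_fit("w",uv,pt);print("stage",p.round(4),r.round(1))
h,r=stage_fit("w",F([(290,97),(403,65),(463,232),(360,263)]),[(-.03,-.02,.04),(-.03,.02,.04),(.03,.02,.04),(.03,-.02,.04)],(0.5,-.02,.3));print("holder",h.round(4),r.round(1))
c,s=np.cos(p[2]),np.sin(p[2]);S=np.array([[c,-s],[s,c]])
W=lambda q:p[:2]+S@q
print("holder in stage",(S.T@(h[:2]-p[:2])).round(4),h[2]-p[2])
for n,q,z in(("piv",(.04,-.065),.0435),("pivbase",(.04,-.065),.018)):
    print(n,W(q).round(4),(proj("w",[*W(q),z])-[100,120])*4)
t=unproj("w",F([(27,585)])[0],.042)[:2];print("tip",t, (S.T@(t-p[:2])).round(3))
print("corner",W([.07,.07]).round(4))
# crosscheck in the top view: inner corner, rail near end, holder top centre
for q in((.07,.07),(-.078,.07)):print("top px",proj("top",[*W(q),.032]))
print(proj("top",[*h[:2],.04]))
```

```text
stage [ 0.5522 -0.0053  0.1316] [-0.6 -0.6  0.9 -0.6 -0.2 -0.   0.7  0.7  0.   0.9 -0.7 -0.1]
holder [ 0.506  -0.0186  0.3917] [-0.5 -0.7 -0.2 -1.   1.2  1.  -0.5  0.8]
holder in stage [-0.0476 -0.0071] 0.26011027278362936
piv [ 0.6004 -0.0645] [241.98734131 417.79228444]
pivbase [ 0.6004 -0.0645] [276.80712044 393.75262408]
tip [ 0.67726744 -0.14556425] [ 0.106 -0.155]
corner [0.6124 0.0732]
top px [296.63048862 161.81271447]
top px [305.66686342 226.27061486]
[337.93701573 207.64329076]
```

Request:
servo_tool(deltas=[[[0.02,-0.2,-0.15,0],[0.04,-0.4,-0.3,0],[0.06,-0.6,-0.45,0],[0.08,-0.8,-0.65,0.007],[0.1,-1,-0.85,0.007]]])

```text
time: 4.6
eef_pos: [0.5097, 0.0439, 0.2061]
tcp_rot: [0.532, -0.466, -0.531, -0.466]
contact_force: [0.6, -0.1, -0.4]
opening: -0.001
```

Request:
servo_tool(deltas=[[[0.01,-0.25,-0.1,0],[0.03,-0.5,-0.2,0],[0.03,-0.75,-0.4,0],[0.03,-1,-0.6,0],[0.03,-1,-0.85,0]]])

```text
time: 5.1
eef_pos: [0.5135, -0.0581, 0.1218]
tcp_rot: [0.532, -0.467, -0.53, -0.467]
contact_force: [-0.4, 0.8, 0.3]
opening: 0.006
```

Request:
servo_tool(deltas=[[[0,-0.21,0,0],[0,-0.21,-0.25,0],[0,-0.21,-0.5,0],[0,-0.21,-0.75,0],[0,-0.21,-0.95,0]]])

```text
time: 5.6
eef_pos: [0.512, -0.0763, 0.025]
tcp_rot: [-0.531, 0.466, 0.532, 0.466]
contact_force: [0.5, 0.9, -0.0]
opening: 0.0
```

Run:
```python
from h import *
s=get_state();print(s["eef_pos"],s["contact_force"]);J=Ro.from_quat(s["tcp_rot"]).as_matrix()[:,2];print(np.degrees(np.arctan2(J[1],J[0])))
im=read_camera("top");a=im[100:280,240:440];b=read_camera("side")[140:300,220:420]
cv2.imwrite("pics/c3.png",np.vstack([cv2.resize(a,(500,300)),cv2.resize(b,(500,300))]))
```

```text
[ 0.51200331 -0.07629335  0.02504099] [ 0.46857409  0.85465547 -0.00567344]
97.47639335749463
```

View pics/c3.png

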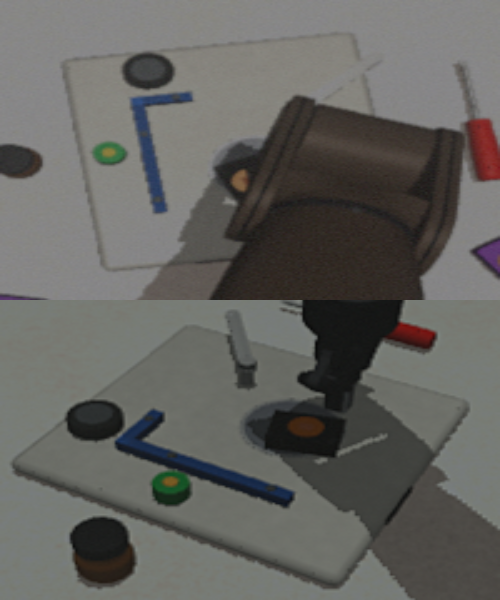

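The fingers sit behind the holder's −y side, clear of everything. Next I push toward the rail.

Request:
servo_tool(deltas=[[[-0.012,0.09,0,0],[-0.024,0.18,0,0],[-0.036,0.27,0,0],[-0.047,0.36,0,0],[-0.059,0.45,0,0]]])

```text
time: 6.2
eef_pos: [0.5071, -0.0303, 0.0272]
tcp_rot: [0.533, -0.465, -0.532, -0.466]
contact_force: [0.4, -0.8, 0.5]
opening: 0.003
```

Request:
servo_tool(deltas=[[[-0.007,0.05,0,0],[-0.013,0.1,0,0],[-0.02,0.15,0,0],[-0.026,0.2,0,0],[-0.032,0.24,0,0]]])

```text
time: 6.7
eef_pos: [0.5034, -0.0068, 0.0263]
tcp_rot: [0.532, -0.466, -0.532, -0.466]
contact_force: [0.3, -0.5, 0.5]
opening: 0.002
```

Request:
servo_tool(deltas=[[[-0.003,0.02,0,0],[-0.005,0.04,0,0],[-0.008,0.06,0,0],[-0.009,0.07,0,0],[-0.01,0.08,0,0]]])

```text
time: 7.2
eef_pos: [0.5024, 0.0009, 0.0263]
tcp_rot: [-0.532, 0.466, 0.532, 0.466]
contact_force: [-0.3, -1.2, 0.4]
opening: -0.001
```

Run:
```python
from h import *
s=get_state();p=np.array([.5522,-.0053]);c,n=np.cos(.1316),np.sin(.1316);print("tcp stage",np.array([[c,n],[-n,c]])@(s["eef_pos"][:2]-p),s["contact_force"])
b=read_camera("side")[140:300,220:420]
cv2.imwrite("pics/c4.png",cv2.resize(b,(700,560),interpolation=cv2.INTER_CUBIC))
```

```text
tcp stage [-0.04858382  0.01270316] [-0.32452618 -1.24000202  0.40206134]
```

View pics/c4.png

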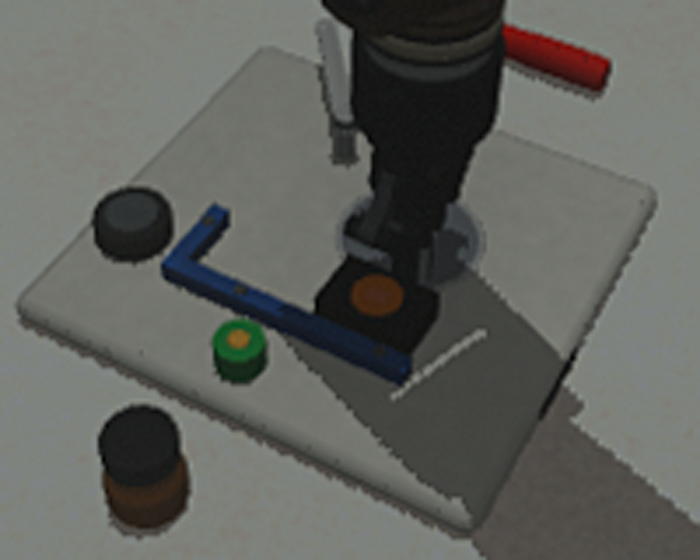

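The holder is now square and almost against the rail. I'll press on gently.

Request:
servo_tool(deltas=[[[-0.002,0.01,0,0],[-0.003,0.02,0,0],[-0.004,0.03,0,0],[-0.005,0.04,0,0],[-0.005,0.04,0,0]]])

```text
time: 7.75
eef_pos: [0.5027, 0.0042, 0.0267]
tcp_rot: [0.533, -0.466, -0.531, -0.466]
contact_force: [1.3, -5.8, 1.2]
opening: 0.002
```

Request:
servo_tool(deltas=[[[-0.001,0.01,0,0],[-0.003,0.02,0,0],[-0.003,0.02,0,0],[-0.003,0.02,0,0],[-0.003,0.02,0,0]]])

```text
time: 8.25
eef_pos: [0.5028, 0.0044, 0.0272]
tcp_rot: [0.534, -0.466, -0.531, -0.465]
contact_force: [1.2, -10.7, 1.7]
opening: -0.001
```

Request:
servo_tool(deltas=[[[0.013,-0.1,0,0],[0.026,-0.2,0.2,0],[0.026,-0.2,0.5,0],[-0.25,-0.1,0.5,0],[-0.5,0.05,0.5,0]]])

```text
time: 8.75
eef_pos: [0.4515, 0.012, 0.0771]
tcp_rot: [-0.531, 0.466, 0.532, 0.467]
contact_force: [-0.3, 0.2, -0.8]
opening: -0.005
```

Request:
servo_tool(deltas=[[[-0.14,0.1,0,0],[-0.14,0.19,0,0],[-0.14,0.19,-0.2,0],[-0.14,0.19,-0.4,0],[-0.14,0.19,-0.5,0]]])

```text
time: 9.25
eef_pos: [0.4371, 0.0314, 0.0248]
tcp_rot: [-0.531, 0.466, 0.533, 0.466]
contact_force: [-1.1, 0.4, -0.8]
opening: 0.002
```

```bash
cat >> h.py <<'E'
P0=np.array([.5522,-.0053]);_c,_n=np.cos(.1316),np.sin(.1316);SM=np.array([[_c,-_n],[_n,_c]])
def st():
    s=get_state();return (SM.T@(s["eef_pos"][:2]-P0)).round(4),s["eef_pos"].round(4),s["contact_force"].round(1),s["time"]
E
python3 - <<'E'
from h import *
print(st())
b=read_camera("side")[140:300,220:420];r=recognise("side","holder");print([(x["at"].round(3) if hasattr(x["at"],"round") else x["at"],(SM.T@(np.array(x["at"])[:2]-P0)).round(3)) for x in r])
cv2.imwrite("pics/c5.png",cv2.resize(b,(700,560),interpolation=cv2.INTER_CUBIC))
E
```

```text
(array([-0.1093,  0.0515]), array([0.4371, 0.0314, 0.0248]), array([-1.1,  0.4, -0.8]), 9.25)
[([0.4239, 0.2536, 0.0265], array([-0.093,  0.273])), ([0.5006, 0.0389, 0.0421], array([-0.045,  0.051])), ([0.3282, 0.2011, 0.0189], array([-0.195,  0.234])), ([0.3945, -0.2489, 0.0269], array([-0.188, -0.221])), ([0.5622, 0.0419, 0.0182], array([0.016, 0.045]))]
```

View pics/c5.png

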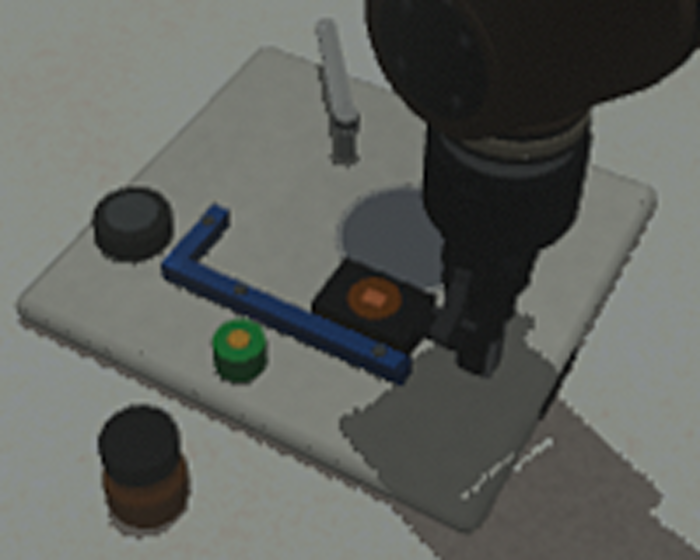

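The holder is flush on the rail and the fingers are behind its end. Next I push along +x.

Request:
servo_tool(deltas=[[[0.09,0,0,0],[0.2,0.015,0,0],[0.3,0.03,0,0],[0.4,0.043,0,0],[0.5,0.056,0,0]]])

```text
time: 9.85
eef_pos: [0.4888, 0.0366, 0.0267]
tcp_rot: [0.532, -0.466, -0.532, -0.466]
contact_force: [-1.9, -0.3, 1.5]
opening: 0.002
```

Request:
servo_tool(deltas=[[[0.09,0.012,0,0],[0.18,0.024,0,0],[0.27,0.036,0,0],[0.36,0.048,0,0],[0.43,0.057,0,0]]])

```text
time: 10.35
eef_pos: [0.5315, 0.0423, 0.0263]
tcp_rot: [0.532, -0.466, -0.532, -0.466]
contact_force: [-1.6, -0.6, 0.7]
opening: -0.001
```

Request:
servo_tool(deltas=[[[0.03,0.004,0,0],[0.06,0.008,0,0],[0.09,0.012,0,0],[0.1,0.014,0,0],[0.11,0.015,0,0]]])

```text
time: 10.85
eef_pos: [0.5415, 0.0437, 0.0263]
tcp_rot: [-0.532, 0.466, 0.532, 0.466]
contact_force: [-1.8, 0.5, 0.4]
opening: -0.0
```

Run:
```python
from h import *
print(st())
```

```text
(array([-0.0042,  0.05  ]), array([0.5415, 0.0437, 0.0263]), array([-1.8,  0.5,  0.4]), 10.85)
```

Request:
servo_tool(deltas=[[[0.01,0.001,0,0],[0.02,0.003,0,0],[0.03,0.004,0,0],[0.04,0.005,0,0],[0.04,0.005,0,0]]])

```text
time: 11.35
eef_pos: [0.5442, 0.0441, 0.0261]
tcp_rot: [-0.531, 0.467, 0.533, 0.465]
contact_force: [-5.3, -1.5, 3.1]
opening: 0.0
```

Request:
servo_tool(deltas=[[[0.01,0.001,0,0],[0.01,0.001,0,0],[0.02,0.003,0,0],[0.02,0.003,0,0],[0.02,0.003,0,0]]])

```text
time: 11.85
eef_pos: [0.5442, 0.0442, 0.0257]
tcp_rot: [-0.53, 0.468, 0.535, 0.463]
contact_force: [-10.4, -2.0, 7.1]
opening: 0.003
```

Run:
```python
from h import *
print(st())
```

```text
(array([-0.0014,  0.0502]), array([0.5442, 0.0442, 0.0257]), array([-10.4,  -2. ,   7.1]), 11.85)
```

Request:
servo_tool(deltas=[[[-0.1,-0.013,0,0],[-0.15,-0.02,0.2,0],[-0.15,-0.02,0.5,0],[-0.05,-0.25,0.5,0],[0.1,-0.49,0.5,0]]])

```text
time: 12.35
eef_pos: [0.5587, -0.0045, 0.0779]
tcp_rot: [0.534, -0.464, -0.531, -0.466]
contact_force: [-0.2, 0.4, -1.2]
opening: -0.0
```

Request:
servo_tool(deltas=[[[0.33,0,0,0],[0.33,0,-0.1,0],[0.33,0,-0.3,0],[0.33,0,-0.5,0],[0.33,0,-0.5,0]]])

```text
time: 12.85
eef_pos: [0.5873, -0.0037, 0.0226]
tcp_rot: [-0.53, 0.467, 0.534, 0.465]
contact_force: [-1.0, 0.4, -0.2]
opening: -0.004
```

Run:
```python
from h import *
print(st())
```

```text
(array([ 0.0351, -0.003 ]), array([ 0.5873, -0.0037,  0.0226]), array([-1. ,  0.4, -0.2]), 12.85)
```

Request:
servo_tool(deltas=[[[-0.006,0.04,0.01,0],[-0.012,0.08,0.01,0],[-0.017,0.12,0.01,0],[-0.021,0.15,0.01,0],[-0.024,0.17,0.01,0]]])

```text
time: 13.35
eef_pos: [0.5885, 0.0129, 0.028]
tcp_rot: [0.532, -0.465, -0.532, -0.466]
contact_force: [0.3, -0.2, -1.0]
opening: 0.001
```

Request:
servo_tool(deltas=[[[-0.001,0.01,0,0],[-0.003,0.02,0,0],[-0.004,0.03,0,0],[-0.004,0.03,0,0],[-0.004,0.03,0,0]]])

```text
time: 13.85
eef_pos: [0.5878, 0.0154, 0.0273]
tcp_rot: [-0.532, 0.466, 0.532, 0.466]
contact_force: [-0.6, -0.4, -0.1]
opening: -0.001
```

Run:
```python
from h import *
print(st())
```

```text
(array([0.038 , 0.0158]), array([0.5878, 0.0154, 0.0273]), array([-0.6, -0.4, -0.1]), 13.85)
```

Request:
servo_tool(deltas=[[[-0.001,0.01,0,0],[-0.002,0.015,0,0],[-0.003,0.02,0,0],[-0.003,0.02,0,0],[-0.003,0.02,0,0]]])

```text
time: 14.35
eef_pos: [0.5879, 0.0157, 0.0276]
tcp_rot: [0.533, -0.466, -0.531, -0.465]
contact_force: [0.3, -6.6, 0.7]
opening: -0.002
```

Run:
```python
from h import *
print(st())
```

```text
(array([0.0381, 0.0161]), array([0.5879, 0.0157, 0.0276]), array([ 0.3, -6.6,  0.7]), 14.35)
```

The holder is seated, with contact on both stops and the finger y matching the first rail contact. Now I retreat and go round to the clip's clockwise side.

Request:
servo_tool(deltas=[[[0.02,-0.15,0,0],[0.02,-0.15,0.4,0],[0.02,-0.15,0.7,0],[0.1,-0.5,0.7,0],[0.2,-0.9,0.7,0]]])

```text
time: 14.85
eef_pos: [0.6086, -0.0726, 0.0992]
tcp_rot: [0.533, -0.464, -0.532, -0.466]
contact_force: [0.2, 0.3, -0.2]
opening: 0.002
```

Request:
servo_tool(deltas=[[[0.05,-0.4,0,0],[0.07,-0.54,0,0],[0.07,-0.54,0,0],[0.07,-0.54,0,0],[0.07,-0.54,0,0]]])

```text
time: 15.35
eef_pos: [0.6141, -0.1249, 0.0969]
tcp_rot: [-0.532, 0.465, 0.533, 0.466]
contact_force: [-0.2, 0.6, 0.2]
opening: -0.005
```

Run:
```python
from h import *
a,e,f,t=st();print(a,e,f,t)
b=read_camera("side")[100:300,200:440]
cv2.imwrite("pics/c6.png",cv2.resize(b,(720,600),interpolation=cv2.INTER_CUBIC))
ph=np.radians(np.linspace(-84,73,21));Q=np.array([.04,-.065])+.06*np.c_[np.cos(ph),np.sin(ph)]
W=P0+Q@SM.T;d=(W-W[0])*10
print("start off",(W[0]-e[:2]).round(4));
for i in range(0,20,5):print((d[i+1:i+6]-d[i]).round(3).tolist())
```

```text
[ 0.0456 -0.1267] [ 0.6141 -0.1249  0.0969] [-0.2  0.6  0.2] 15.35
start off [0.0003 0.0021]
[[0.078, 0.025], [0.153, 0.06], [0.221, 0.105], [0.283, 0.159], [0.337, 0.22]]
[[0.045, 0.069], [0.08, 0.143], [0.105, 0.221], [0.119, 0.302], [0.122, 0.384]]
[[-0.009, 0.082], [-0.028, 0.161], [-0.058, 0.238], [-0.099, 0.309], [-0.149, 0.375]]
[[-0.058, 0.058], [-0.124, 0.107], [-0.196, 0.147], [-0.272, 0.177], [-0.352, 0.196]]
```

View pics/c6.png

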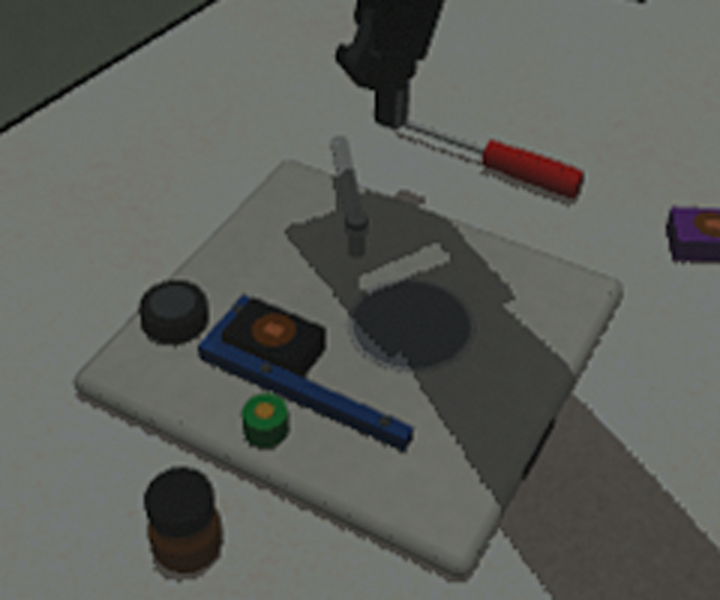

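The holder is seated in the corner (crop (275,335)), the clip is unmoved, and the fingers are above its near side. I descend, then sweep the blade.

Request:
servo_tool(deltas=[[[0,0,-0.2,0],[0,0,-0.4,0],[0,0,-0.55,0],[0,0,-0.65,0],[0,0,-0.66,0]]])

```text
time: 15.9
eef_pos: [0.6134, -0.1255, 0.0296]
tcp_rot: [-0.531, 0.466, 0.533, 0.465]
contact_force: [-1.1, -0.1, -0.2]
opening: -0.0
```

Request:
servo_tool(deltas=[[[0.08,0.03,0,0],[0.15,0.07,0,0],[0.22,0.115,0,0],[0.285,0.17,0,0],[0.34,0.23,0,0]]])

```text
time: 16.4
eef_pos: [0.6494, -0.1032, 0.0318]
tcp_rot: [0.532, -0.466, -0.532, -0.466]
contact_force: [-1.7, -1.4, -0.0]
opening: 0.004
```

Request:
servo_tool(deltas=[[[0.045,0.07,0,0],[0.08,0.143,0,0],[0.105,0.221,0,0],[0.119,0.302,0,0],[0.122,0.384,0,0]]])

```text
time: 16.9
eef_pos: [0.6609, -0.0645, 0.0314]
tcp_rot: [0.532, -0.466, -0.532, -0.466]
contact_force: [0.3, -1.6, 0.1]
opening: -0.003
```

Run:
```python
from h import *
print(st())
b=read_camera("side")[100:300,200:440]
cv2.imwrite("pics/c7.png",cv2.resize(b,(720,600),interpolation=cv2.INTER_CUBIC))
```

```text
(array([ 0.1  , -0.073]), array([ 0.6609, -0.0645,  0.0314]), array([ 0.3, -1.6,  0.1]), 16.9)
```

View pics/c7.png

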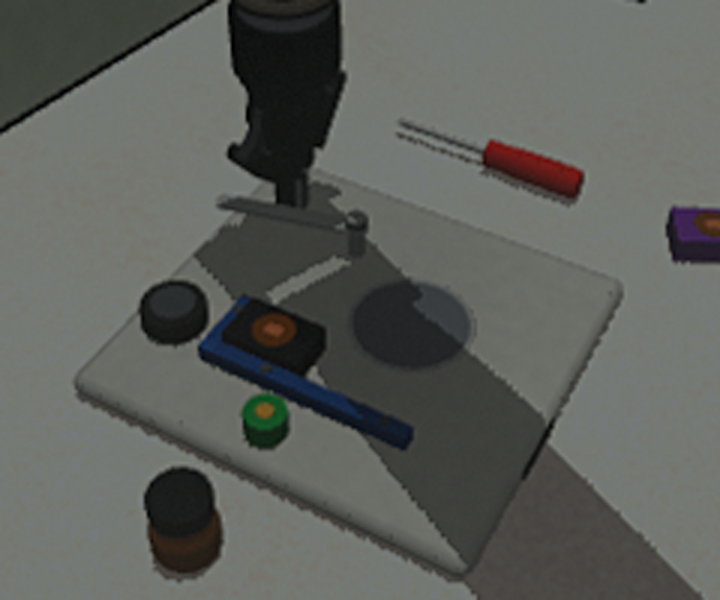

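The blade is following the fingers. I continue the arc.

Request:
servo_tool(deltas=[[[-0.01,0.08,0,0],[-0.028,0.16,0,0],[-0.058,0.238,0,0],[-0.1,0.31,0,0],[-0.15,0.375,0,0]]])

```text
time: 17.45
eef_pos: [0.6455, -0.0269, 0.0315]
tcp_rot: [0.532, -0.466, -0.532, -0.466]
contact_force: [1.6, -0.9, 0.5]
opening: 0.003
```

Request:
servo_tool(deltas=[[[-0.058,0.058,0,0],[-0.124,0.107,0,0],[-0.196,0.147,0,0],[-0.26,0.17,0,0],[-0.31,0.185,0,0]]])

```text
time: 17.95
eef_pos: [0.614, -0.0088, 0.0313]
tcp_rot: [-0.532, 0.466, 0.532, 0.466]
contact_force: [-0.2, -0.9, -1.3]
opening: -0.001
```

Run:
```python
from h import *
print(st())
for c in("side","top"):
    b=read_camera(c);r=recognise(c,"clip_tip");print([((SM.T@(np.array(x["at"])[:2]-P0)).round(3),round(x["p"],2)) for x in r])
    if c=="side":cv2.imwrite("pics/c8.png",cv2.resize(b[100:300,200:440],(720,600),interpolation=cv2.INTER_CUBIC))
```

```text
(array([ 0.0608, -0.0116]), array([ 0.614 , -0.0088,  0.0313]), array([-0.2, -0.9, -1.3]), 17.95)
[(array([ 0.039, -0.021]), 0.78), (array([-0.033,  0.034]), 0.57)]
[]
```

View pics/c8.png

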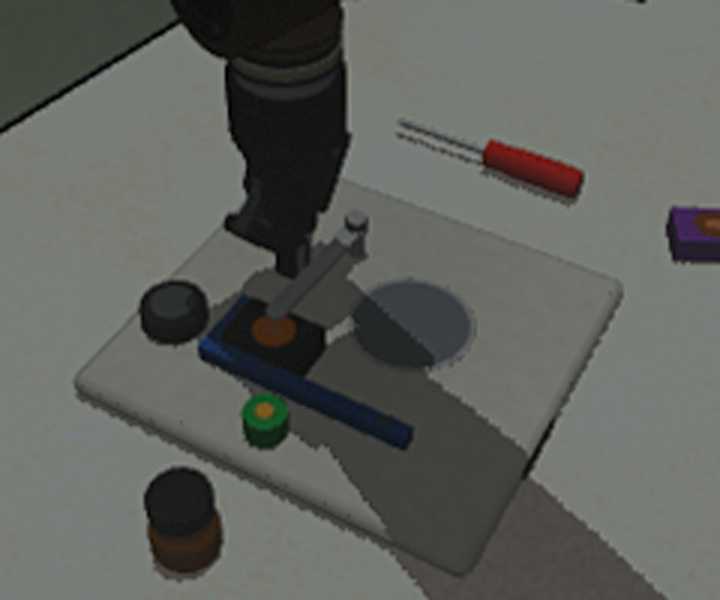

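The tip lies over the amber disc, with the blade about 3° short of stage +y. I back off clockwise, then go up.

Request:
servo_tool(deltas=[[[0.07,0,0,0],[0.15,0,0,0],[0.15,0,0.3,0],[0.15,0,0.7,0],[0.15,0,1,0]]])

```text
time: 18.65
eef_pos: [0.6311, -0.0093, 0.1335]
tcp_rot: [0.532, -0.465, -0.531, -0.466]
contact_force: [0.9, 0.4, 0.8]
opening: 0.0
```

Request:
servo_tool(deltas=[[[0,-0.2,0.3,0],[0,-0.4,0.5,0],[0,-0.6,0.7,0],[0,-0.8,0.8,0],[0,-1,0.8,0]]])

```text
time: 19.15
eef_pos: [0.6317, -0.1105, 0.2144]
tcp_rot: [0.534, -0.465, -0.53, -0.467]
contact_force: [0.9, 0.6, -0.4]
opening: 0.003
```

Request:
servo_tool(deltas=[[[0,-0.2,0,0],[0,-0.4,0,0],[0,-0.6,0,0],[0,-0.6,0,0],[0,-0.6,0,0]]])

```text
time: 19.65
eef_pos: [0.6295, -0.1695, 0.2108]
tcp_rot: [-0.531, 0.466, 0.532, 0.466]
contact_force: [0.2, 0.5, 1.2]
opening: 0.004
```

Run:
```python
from h import *
print(st());np.save("T2.npy",wcam())
b=read_camera("wrist");a=read_camera("side")
ST=lambda x:((SM.T@(np.array(x["at"])[:2]-P0)).round(3).tolist(),round(x["p"],2))
for c in("wrist","side"):
  for q in("holder","clip_tip","puck"):print(c,q,[ST(x) for x in recognise(c,q)[:3]])
cv2.imwrite("pics/w9.png",b)
setw(np.load("T2.npy"))
uv=proj("w",[*(P0+SM@[.04,.03]),.03]).astype(int);x,y=np.clip(uv[0]-100,0,440),np.clip(uv[1]-75,0,250);print(x,y)
cv2.imwrite("pics/c9.png",cv2.resize(b[y:y+150,x:x+200],None,fx=4,fy=4,interpolation=cv2.INTER_CUBIC))
o=lambda q,z:((proj("w",[*(P0+SM@np.array(q)),z])-[x,y])*4).round().tolist()
print("pred holder corners",[o(q,.04) for q in((.01,.03),(.01,.07),(.07,.07),(.07,.03))],"pivot",o((.04,-.065),.045),"tip90",o((.04,.045),.045))
```

```text
(array([ 0.0551, -0.173 ]), array([ 0.6295, -0.1695,  0.2108]), array([0.2, 0.5, 1.2]), 19.65)
wrist holder [([0.033, 0.044], 0.94)]
wrist clip_tip [([0.043, -0.017], 0.59), ([-0.021, -0.009], 0.27)]
wrist puck [([0.008, 0.1], 0.77)]
side holder [([0.034, 0.051], 0.85), ([-0.189, -0.218], 0.77), ([-0.095, 0.273], 0.62)]
side clip_tip [([0.038, -0.021], 0.58)]
side puck [([0.002, 0.111], 0.58)]
401 94
pred holder corners [[445.0, 196.0], [599.0, 195.0], [550.0, 417.0], [405.0, 417.0]] pivot [76.0, 314.0] tip90 [493.0, 313.0]
```

View pics/c9.png

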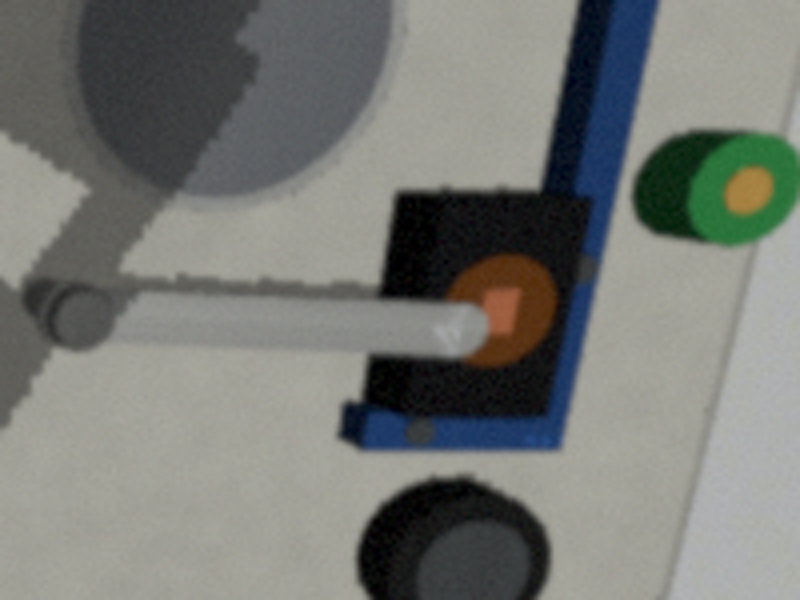

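The picture shows the holder flush on both rails, with corners at about (445,196), (592,196) and (547,415) as predicted. The clip tip is at (490,328), well over the holder, and the robot is clear.

```bash
python3 -c "
from plant import *
print(sign_off(),get_state()['time'])"
```

```text
the job is handed in; nothing more can be done
the job is handed in; nothing more can be done
```

The holder is seated against both blue stops with the clip's tip over it. I handed the job in at about 20 s of the 58 s allowed; sign-off reports no verdict.

- **Holder:** I pushed it to the side rail with closed fingers, along the rail to the end stop, then against the rail once more. Contact force was about 7–12 N at each press, and both rail presses ended at the same finger position. In the last wrist picture its edges match the predicted seated outline to within about 2 mm.
- **Clip:** I swept it round on its stud until the blade was about 3–4° short of stage +y. The tip is roughly 5 mm from the holder's centre along both its length and its width, within the limits.
- **Bystanders:** The arm never came near the puck, screwdriver or jar. They looked unmoved in the later pictures, and I did not measure the screwdriver or jar again.
- **Disagreements:** The network put the holder's centre at stage (33–34, 44–51) mm, up to 7 mm from the seated (40, 50) mm. My corner fit and the contact readings agreed with seated, so I went with them. For "clip_tip" it reports the middle of the blade, so I judged the tip from the picture.

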